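# Lever open the shielded tube well

## Robot

A 6-joint arm with a two-finger parallel gripper is mounted at the origin on the work surface. World frame = base frame: x ahead of the robot, y to its left, z up, the work surface at z = 0. Lengths are in m, angles in rad, forces in N, time in s.
With the tool pointing down it reaches from about 0.375 to 0.9 m from the base axis. Payload 3.1 kg.
Tool frame: the origin (TCP) lies midway between the tips of the shut fingers; the grasp point (between the pads) lies 19 mm behind it; x points along the fingers, z is the direction in which the jaws open and shut, and the axes are right-handed (so a half turn about x gives the same grasp; the last joint's range is limited). The gripper opens to 87 mm and grips with 3 to 60 N. Pads are 19 mm wide; open, the fingers measure 117 mm over their backs; the gripper's body (75 mm by 190 mm) begins 51 mm behind the grasp point.
Start: joints at [0.925, 0.527, 1.433, -0, 1.181, -0.178], TCP at [0.281, 0.558, 0.223] pointing down, gripper open.
Joint ranges: [-3.08, 3.08], [-0.75, 2.2], [0.22, 2.44], [-1.43, 4.57], [0, 2.65], [-2.85, 2.85]. Speed limits (rad/s): [2.79, 2.79, 3.14, 3.14, 3.14, 3.14].

## Interface

Orientations are given as a unit quaternion [x, y, z, w].
In Python, from rig import robot, optics, workorder gives the robot as it stands.
- The arm moves only by the tool arm_command, never from a script. Its argument "plan" is a list of rows, each a list of 7 numbers: the shift along the tool's x, y, z in cm, then the turn, a rotation vector about the tool's x, y, z in rad, then the finger opening in cm, from 0 to 8.7. In form: [[x, y, z, ax, ay, az, gripper], ...]. A call has 1 to 12 rows; each row shifts and turns the pose as measured when the row begins, along the tool's axes as they then stand; what a row does not reach is not made up. A row lasts 1/8 s, in which the tool goes at most 62.5 mm and 10.7 degrees, less where a joint would pass 70% of its speed; a pose out of reach is approached as far as the arm can. A call with a gripper value outside its range is refused whole. The fingers move at their own pace and stop on an object; "grip_force" is the grip in N (left out, the last holds). Time passes only in rows, so rows that do not move let the fingers close. It gives the time, the measured TCP pose, the force and the opening at its end, in the units of the state.
- robot.get_obs(): the state, without advancing time (a new reading comes with each control period).
- optics.camera(name): name is "scene" or "top" or "wrist"; returns (picture, depth): 480x640x3 uint8, blue, green, red; 480x640 float32, m along the optical axis (not along the pixel's ray), 0 where there is no reading.
- optics.camera_info(name): a dict with "mtx" (3x3 intrinsics, pixels), "position" and "rotation" of the camera in the world; the wrist camera has in their place "tool_from_camera" (4x4, takes a point from camera to tool coordinates, whose origin is the TCP and whose axes are the tool frame's). Camera axes: x right, y down, z forward; pixel columns grow to the right and rows downward; lengths in m; the calibration is good to about 2 mm. A picture is of the moment at which its call begins: read the wrist's pose just before it. camera_info takes no time and is no camera call.
- workorder.hand_in(): hands the job in, once; it reports no verdict.
The state is a dict: "time": time; "q": joint angles; "joint_velocities": joint speeds; "joint_torque": joint torques, N m; "position": TCP position; "tool_rot": TCP orientation; "ft_force": force on the tool from outside, world axes, zero at the start; "moment": the same for the moment, N m; "grip_width": finger opening in m.
Only numpy, scipy, OpenCV 4.12 (cv2) and the standard library are available. Lean on these libraries where they do the work, as an engineer would, in place of code of your own. Each camera call takes 0.05 s, during which the arm holds its last target. There are 200 camera calls.

## Task

With the fingertips only, push the swivelling safety stop all the way aside by its upright tab, so that its post is well clear of the lever, then press the paddle at the lever's long end all the way down so that its short end raises the heavy steel lid of the tube well. Finish while still holding the paddle down with the lid up. Do not grip or lift anything, leave the lever on its fulcrum, do not touch the lid, and leave the other things on the bench where they are.

Things in the scene. Friction and masses are not known exactly. Their poses are not given: they have to be found in the camera images.
- well: Fixed tube well on a dark base plate 170 x 455 x 8 mm. Origin on the bench under the fulcrum, z up; the lever lies along y: paddle to -y, toe to +y. Fulcrum: roller, top 115 mm up, between cheeks (x to +-20, y +-25, 140 mm high). White box of tubes at x +-90, y 65 to 185 mm, under the steel lid (its top 149 mm up). Rubber bump stop, top 25 mm up, under the paddle at y = -235 mm.
- lever: Loose steel lever that only rests on the fulcrum, level: bar 24 mm wide, 12 thick, y = -265 to +95 mm of its frame, its toe under the lid's edge. Origin: on its underside over the fulcrum, 115 mm above the bench; axes as the well's. Cleats under it straddle the roller, cheeks keep it straight (2 mm play). The heavy lid keeps the toe down. It rocks about the fulcrum.
- paddle (a point): Centre of the top face of the flat paddle at the lever's long end (50 mm across the lever, 60 mm along it, 14 mm thick), 235 mm from the fulcrum and about 129 mm above the bench at rest. It goes down about 82 mm until it meets the rubber bump stop; pressing there takes about 3 to 10 N, and it comes up again if let go.
- lever_saddle (a point): Middle of the lever bar over the fulcrum, 6 mm above the bar's underside, 121 mm above the bench while the lever rests on its fulcrum.
- stop (a joint): Angle (rad) of the swivelling stop, counter-clockwise from above, -0.35 to 1.5. Near 0 its post is under the lever, which would rock on it and come off the fulcrum; above 1.05 it is well clear; 1.5 is its end. Light friction (0.6 N at the tab), stays put. At 0 the tab lies to the well's -x of the pivot, the post to +x; as it grows the tab swings towards the well's -y (paddle end), the post to +y.
- stop_tab (a point): Middle of the upper edge of the stop's upright finger tab (aluminium plate, 26 mm in the radial direction, 6 mm thick, its top 100 mm above the bench, its foot 30 mm above the bench), 65 mm from the pivot axis, on the side opposite the post.
- stop_pivot (a point): Point on the pivot axis of the stop, 100 mm above the bench, level with the tab's top; at x = -55, y = -100 mm of the well. (The pivot hardware itself is only 52 mm high; the stop's flat arm lies 30 to 38 mm above the bench.)
- stop_post (a point): Top centre of the stop's round post (16 mm thick, top 111 mm above the bench, 4 mm below the lever bar), 55 mm from the pivot axis.
- lid (a joint): Opening angle of the heavy steel lid (2.4 kg nominal, 178 x 130 x 14 mm) about the hinge along its far (+y) edge: 0 shut, about 0.31 with the lever pressed down to its bump stop. It falls shut by itself.
- lid_edge (a point): Middle of the lid's free edge, half-way up its thickness, 130 mm from the hinge, 135 mm above the bench when shut.
- beaker: Bystander, loose: clear glass beaker, 68 mm across, 85 mm high. Origin: centre of its underside.
- bottle: Bystander, loose: white reagent bottle with orange cap, 64 mm across, 160 mm high. Origin: centre of its underside.
- jar: Bystander, loose: small amber jar, 44 mm across, 55 mm high. Origin: centre of its underside.
- tube_rack: Bystander, loose: red wire-style rack with 18 blue-capped tubes, 110 x 200 x 95 mm. Origin: centre of its underside.
- green_tray: Bystander, loose: low green tray with three tubes, 150 x 100 mm, 79 mm high over the tube caps. Origin: centre of its underside.
- tip_box: Bystander, loose: clear box with blue lid, 124 x 84 x 68 mm. Origin: centre of its underside.
- marker: Bystander, loose: marker pen lying flat, 135 mm long, 13 mm thick. Origin: centre of its underside.

How it is judged:
On the way, in this order (a step that is already met when the one before it is completed fails the run):
1. the stop is pushed aside, clear of the lever, while the lid is still shut (value of joint stop above 1.05 rad and value of joint lid below 0.08 rad), for 0.2 s.
2. the paddle is pressed down by the fingers and the lid is up (value of joint lid above 0.25 rad and contact force between the fingers and lever above 1 N), for 0.3 s.
At the end, for the whole second after the job is handed in: The fingers hold the paddle down (over 1 N on the lever), the lid is open by more than 0.25 rad and still, the stop stands at more than 1.05 rad, and the lever is on its fulcrum (its saddle point 112 to 132 mm above the bench) (all of step 2 and value of joint stop above 1.05 rad and velocity of joint lid between -0.1 and 0.1 rad/s and z of lever_saddle in the frame of well between 0.112 and 0.132 m); the arm keeps its last pose, push and grip.
It fails at once if the lid is touched by the robot: it is to be raised by the lever alone (contact force between any of the fingers, the arm and lid above 0.5 N).
It fails at once if the lever is lifted off its fulcrum (saddle point more than 140 mm above the bench) or comes off it (z of lever_saddle in the frame of well above 0.14 m or z of lever_saddle in the frame of well below 0.105 m).
It fails at once if a bystander is moved by more than 25 mm, lifted or knocked over (distance of any of beaker, bottle, jar, tube_rack, green_tray, tip_box, marker from where it was at the start of the episode above 0.025 m or angle between any of beaker, bottle, jar, tube_rack, green_tray, tip_box, marker's own z axis and vertical above 0.5 rad).
It also fails if it takes over 50 s, if anything falls off the work surface, if the arm or the gripper's body presses on something with over 40 N, if the wrist force passes 120 N, or if a joint passes its speed limit or range.

## Working session

There is one attempt and no reset: what is moved stays moved. The work goes in short steps, Python scripts to look and compute and a tool call to move; the robot and the scene stay as the last step left them, time stands still between calls to the robot, and variables do not carry over. Pictures are saved under pics/ and viewed, about 8 in all and at most 12, crops included, and the job is handed in when it is done.

Besides the shell and the picture viewer there is one more tool, called as name([rows], argument=value, ...), one row to a line, values as JSON. arm_command: Moves the arm, as the interface text tells. Its arguments: {"type":"object","properties":{"plan":{"type":"array"},"grip_force":{"type":"number"}},"required":["plan"]}

```bash
mkdir -p pics; ls; python3 - <<'E'
from rig import robot, optics, workorder
import cv2,numpy as np
o=robot.get_obs();print(o)
for n in("scene","top"):
    p,d=optics.camera(n);cv2.imwrite(f"pics/{n}0.png",p);np.savez(f"{n}0.npz",p=p,d=d);print(n,optics.camera_info(n))
print(optics.camera_info("wrist"))
E
```

```text
pics
{'time': 0.0, 'q': array([ 9.25470983e-01,  5.28451600e-01,  1.43387555e+00, -1.87144665e-05,
        1.18140083e+00, -1.78511960e-01]), 'joint_velocities': array([-2.26884170e-04,  9.01997899e-04,  1.25039539e-03,  9.28768270e-04,
       -1.23320890e-03,  7.12171426e-05]), 'joint_torque': array([ 3.82306353e-04, -4.40041637e+01, -1.76591045e+01,  6.34381687e-02,
        5.82315295e-02, -1.49504476e-04]), 'position': array([0.28082156, 0.55755181, 0.22158909]), 'tool_rot': array([-0.37107854,  0.60278765,  0.37051625,  0.60138629]), 'ft_force': array([ 0.10883163,  0.96974303, -0.14137451]), 'moment': array([-0.02080565, -0.00611166,  0.00663909]), 'grip_width': 0.08668383753317149}
scene {'mtx': array([[507.61985165,   0.        , 311.3770384 ],
       [  0.        , 507.61985165, 233.52681115],
       [  0.        ,   0.        ,   1.        ]]), 'position': array([0.99885579, 0.25236766, 0.97692874]), 'rotation': array([ 0.47562231,  0.83273902, -0.24835102, -0.13656835])}
top {'mtx': array([[592.45164087,   0.        , 320.8115371 ],
       [  0.        , 592.45164087, 241.47243132],
       [  0.        ,   0.        ,   1.        ]]), 'position': array([ 0.25259592, -0.04703588,  1.27251359]), 'rotation': array([ 0.70756629, -0.69921877,  0.07134972, -0.07315922])}
{'mtx': array([[426.92484457,   0.        , 321.60197077],
       [  0.        , 426.92484457, 232.96596122],
       [  0.        ,   0.        ,   1.        ]]), 'tool_from_camera': array([[ 9.13924667e-04, -2.76042778e-01,  9.61144916e-01,
        -1.61921869e-01],
       [-1.74306927e-04, -9.61145347e-01, -2.76042736e-01,
         7.62240252e-02],
       [ 9.99999567e-01,  8.47480491e-05, -9.26530609e-04,
        -1.65454880e-04],
       [ 0.00000000e+00,  0.00000000e+00,  0.00000000e+00,
         1.00000000e+00]])}
```

View pics/top0.png

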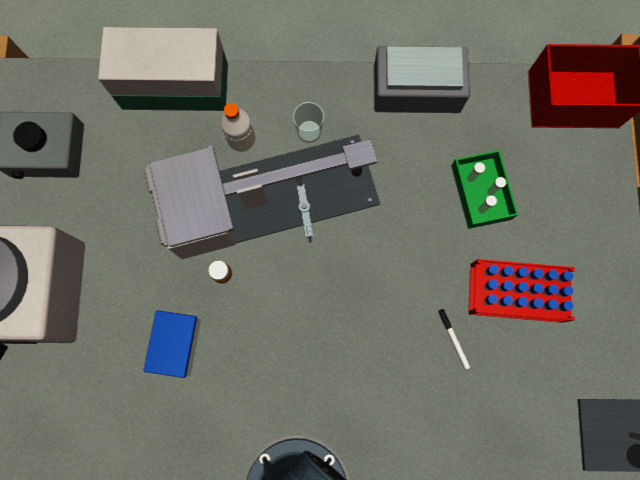

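View pics/scene0.png

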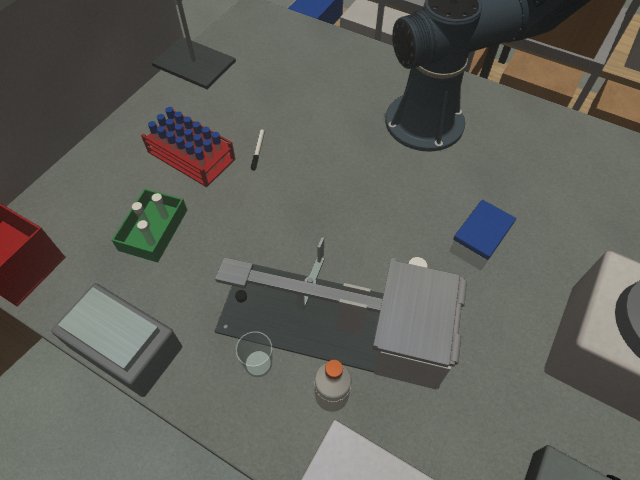

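The top view shows the lid near (190,195), the paddle at (360,153), the stop pivot at (304,205) and the tab at (309,238), on the robot's side. The beaker is at (309,122) and the bottle at (236,122), both beyond the lever. Next I'll measure these with depth.

```bash
cat > h.py <<'E'
import numpy as np,cv2
from scipy.spatial.transform import Rotation as R
from rig import robot,optics
def cloud(n,d):
    c=optics.camera_info(n);K=c["mtx"];v,u=np.mgrid[:480,:640]
    p=np.stack([(u-K[0,2])/K[0,0]*d,(v-K[1,2])/K[1,1]*d,d],-1)
    return p@R.from_quat(c["rotation"]).as_matrix().T+c["position"]
def ray(n,u,v,z):
    c=optics.camera_info(n);K=c["mtx"]
    r=R.from_quat(c["rotation"]).as_matrix()@[(u-K[0,2])/K[0,0],(v-K[1,2])/K[1,1],1]
    return c["position"]+r*(z-c["position"][2])/r[2]
E
python3 - <<'E'
from h import *
T=np.load("top0.npz");P=cloud("top",T["d"])
print("bench z",np.median(P[300:340,250:400,2]))
# lever+paddle
z=P[...,2]; roi=np.zeros((480,640),bool); roi[125:215,225:385]=1
m=roi&(z>.118)&(z<.136)
m=m.astype(np.uint8);n,l,s,c=cv2.connectedComponentsWithStats(m);k=1+np.argmax(s[1:,4]);m=l==k
print(s[k]);Q=P[m][:,:2].astype(np.float32)
pad=P[m&(np.mgrid[:480,:640][1]>346)];print("pad",cv2.minAreaRect(pad[:,:2].astype(np.float32)),pad[:,2].mean())
bar=P[m&(np.mgrid[:480,:640][1]<338)];print("bar",cv2.minAreaRect(bar[:,:2].astype(np.float32)),cv2.fitLine(bar[:,:2].astype(np.float32),2,0,.01,.01).ravel())
# stop
roi[:]=0;roi[175:248,285:325]=1
for a,b in((.025,.045),(.045,.06),(.085,.112)):
    mm=roi&(z>a)&(z<b);print(a,mm.sum(),cv2.minAreaRect(P[mm][:,:2].astype(np.float32)) if mm.any() else 0, P[mm].mean(0), np.argwhere(mm).mean(0)[::-1])
# base plate
roi[:]=0;roi[130:250,215:385]=1
mm=roi&(z>.004)&(z<.013)&(T["p"].max(2)<75);n,l,s,c=cv2.connectedComponentsWithStats(mm.astype(np.uint8));
print(cv2.minAreaRect(P[mm&(l>0)&(s[l,4]>80)][:,:2].astype(np.float32)))
# scene
S=np.load("scene0.npz");PS=cloud("scene",S["d"]);z=PS[...,2]
roi[:]=0;roi[230:310,285:345]=1
mm=roi&(z>.06)&(z<.106);n,l,s,c=cv2.connectedComponentsWithStats(mm.astype(np.uint8));print(s,c)
for i in range(1,n):
  if s[i,4]>20:q=PS[l==i];print(s[i],q.min(0),q.max(0),q.mean(0))
# neighbours heights along top
zz=P[...,2];
im=np.hstack([cv2.resize(T["p"][100:260,215:395],None,fx=2.2,fy=3,interpolation=2),cv2.resize(S["p"][220:380,200:380],None,fx=2.2,fy=3,interpolation=2)]);cv2.imwrite("pics/crop0.png",im)
E
```

```text
bench z -0.00044646820760407824
[ 225  139  152   57 2227]
pad ((0.6750940084457397, -0.11897198855876923), (0.051992736756801605, 0.05993551015853882), 15.929939270019531) 0.12531438548631021
bar ((0.6326137781143188, 0.04002317041158676), (0.03245766460895538, 0.24088679254055023), 16.269725799560547) [ 0.2665186  -0.96382976  0.62944686  0.04081962]
0.025 333 ((0.5733088254928589, -0.006333215162158012), (0.13268940150737762, 0.022379545494914055), 7.452329635620117) [ 0.5796938  -0.00524524  0.03812095] [304.003003   209.14114114]
0.045 73 ((0.5738103985786438, -0.008038293570280075), (0.1307918280363083, 0.023143300786614418), 17.806442260742188) [ 0.59181208 -0.00238393  0.04984479] [302.60273973 202.20547945]
0.085 54 ((0.5712013244628906, -0.006355246528983116), (0.1287859082221985, 0.012921224348247051), 9.812234878540039) [ 0.54939387 -0.01110551  0.09693198] [305.7962963 216.2962963]
((0.637274444103241, 0.0110321044921875), (0.17066769301891327, 0.32966771721839905), 16.126131057739258)
[[     0      0    640    480 307037]
 [   318    237      6     20     89]
 [   296    294      9     11     74]] [[319.50451574 239.48359318]
 [320.52808989 246.71910112]
 [299.52702703 298.89189189]]
[318 237   6  20  89] [ 0.50942241 -0.02169873  0.06040436] [ 0.53686777 -0.01230361  0.10328764] [ 0.52545378 -0.0157539   0.0868553 ]
[296 294   9  11  74] [ 0.63507754 -0.00214316  0.06006026] [0.64870575 0.01190037 0.10403664] [0.64559072 0.00685463 0.08100141]
```

View pics/crop0.png

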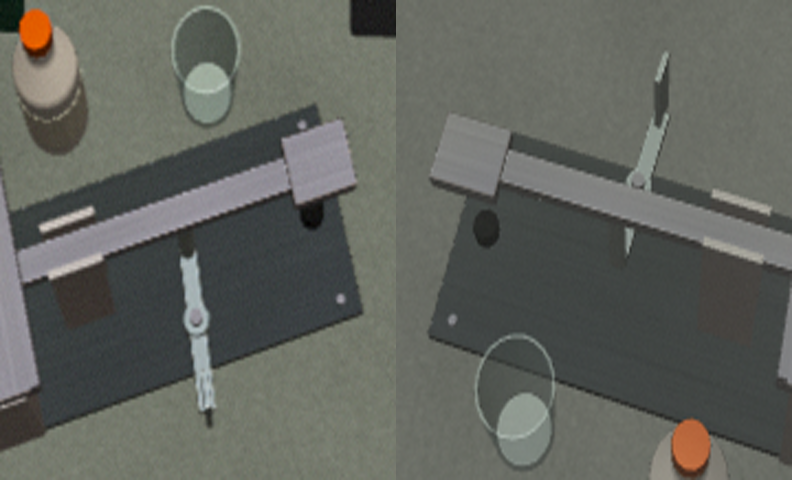

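The crops confirm the post sits under the bar and the tab sticks out towards the robot. The stop is at about -0.12 rad, with the pivot at (0.585, -0.004), the tab at (0.523, -0.014) and the paddle at (0.675, -0.119). I'll square the tool up first, with its z axis along world ±x.

```bash
cat > mv.py <<'E'
# usage: mv.py x y z : tool-frame shift (cm) to target, and turn to axes down / tool z along world x
import sys
from h import *
o=robot.get_obs();M=R.from_quat(o["tool_rot"])
print("t",o["time"],"pos",o["position"].round(4),"F",o["ft_force"].round(2),"w",round(o["grip_width"],4));
print("axes",M.as_matrix().round(3).tolist(),"q",o["q"].round(2))
for s in(1,-1):
    W=np.array([[0,0,s],[0,s,0],[-1,0,0]]);  # columns: x=down,y,z
    if np.linalg.det(W)<0:W[:,1]*=-1
    print(s,"rotvec tool",(M.inv()*R.from_matrix(W)).as_rotvec().round(3))
for i in range(1,len(sys.argv)-2,3):
    t=np.array(sys.argv[i:i+3],float);print(t,"shift cm",(M.inv().apply(t-o["position"])*100).round(2))
E
python3 mv.py .523 .025 .222
```

```text
t 0.1 pos [0.2808 0.5576 0.2217] F [ 0.17 -1.25  0.31] w 0.0871
axes [[-0.001, -0.893, 0.45], [-0.002, 0.45, 0.893], [-1.0, 0.0, -0.002]] q [ 0.93  0.53  1.43  0.    1.18 -0.18]
1 rotvec tool [ 1.104e+00 -2.000e-03  1.000e-03]
-1 rotvec tool [-2.038e+00 -1.000e-03 -2.000e-03]
[0.523 0.025 0.222] shift cm [ 2.000e-02 -4.559e+01 -3.667e+01]
```

arm_command([
  [0,0,0,0.184,0,0,0],
  [0,0,0,0.184,0,0,0],
  [0,0,0,0.184,0,0,0],
  [0,0,0,0.184,0,0,0],
  [0,0,0,0.184,0,0,0],
  [0,0,0,0.184,0,0,0],
], grip_force=20)

```text
time: 0.85
position: [0.2792, 0.5554, 0.218]
tool_rot: [0.005, 0.709, -0.011, 0.705]
ft_force: [-1.0, 0.9, -0.3]
grip_width: 0.0353
```

```bash
python3 mv.py .523 .025 .222
```

```text
t 0.85 pos [0.2792 0.5554 0.218 ] F [-1.02  0.9  -0.29] w 0.0353
axes [[-0.006, 0.024, 1.0], [-0.008, 1.0, -0.024], [-1.0, -0.008, -0.006]] q [ 0.93  0.53  1.44 -0.    1.18  0.95]
1 rotvec tool [-0.024 -0.006  0.008]
-1 rotvec tool [3.118 0.013 0.009]
[0.523 0.025 0.222] shift cm [ -0.12 -52.45  25.63]
```

arm_command([
  [-0.2,-5,2.4,0,0,0,0],
  [-0.2,-5,2.4,0,0,0,0],
  [0,-5,2.4,0,0,0,0],
  [0,-5,2.4,0,0,0,0],
  [0,-5,2.4,0,0,0,0],
  [0,-5,2.4,0,0,0,0],
  [0,-5,2.4,0,0,0,0],
  [0,-5,2.4,0,0,0,0],
  [0,-5,2.4,0,0,0,0],
  [0,-4,2,0,0,0,0],
  [0,0,0,0,0,0,0],
])

```text
time: 2.22
position: [0.5103, 0.0453, 0.2214]
tool_rot: [0.005, 0.709, -0.011, 0.705]
ft_force: [-0.7, 1.0, -0.1]
grip_width: 0.0002
```

```bash
python3 mv.py .523 .028 .20 .523 .028 .08
```

```text
t 2.225 pos [0.5103 0.0453 0.2214] F [-0.66  1.04 -0.11] w 0.0002
axes [[-0.007, 0.022, 1.0], [-0.009, 1.0, -0.022], [-1.0, -0.009, -0.006]] q [-0.12  0.38  1.71 -0.01  1.06 -0.1 ]
1 rotvec tool [-0.022 -0.006  0.009]
-1 rotvec tool [3.119 0.013 0.01 ]
[0.523 0.028 0.2  ] shift cm [ 2.15 -1.68  1.33]
[0.523 0.028 0.08 ] shift cm [14.15 -1.58  1.4 ]
```

arm_command([
  [2,-1.7,1.4,-0.02,-0.006,0.009,0],
  [4,0,0,0,0,0,0],
  [4,0,0,0,0,0,0],
  [2.5,0,0,0,0,0,0],
  [1.5,0,0,0,0,0,0],
  [0,0,0,0,0,0,0],
])

```text
time: 2.98
position: [0.5216, 0.032, 0.0775]
tool_rot: [0.001, 0.708, 0.001, 0.706]
ft_force: [-0.8, 0.5, -0.4]
grip_width: 0.0008
```

```bash
python3 mv.py .523 .012 .078 .521 -.004 .078; python3 - <<'E'
from h import *
p,d=optics.camera("wrist");cv2.imwrite("pics/w1.png",p)
p,d=optics.camera("scene");cv2.imwrite("pics/s1.png",cv2.resize(p[180:330,220:420],None,fx=4,fy=4))
E
```

```text
t 2.975 pos [0.5216 0.032  0.0775] F [-0.79  0.45 -0.4 ] w 0.0008
axes [[-0.003, -0.0, 1.0], [0.003, 1.0, 0.001], [-1.0, 0.003, -0.003]] q [-0.15  0.62  1.81  0.    0.72 -0.16]
1 rotvec tool [ 0.    -0.003 -0.003]
-1 rotvec tool [-3.141  0.005 -0.004]
[0.523 0.012 0.078] shift cm [-0.05 -2.    0.14]
[ 0.521 -0.004  0.078] shift cm [-0.06 -3.6  -0.06]
```

View pics/w1.png

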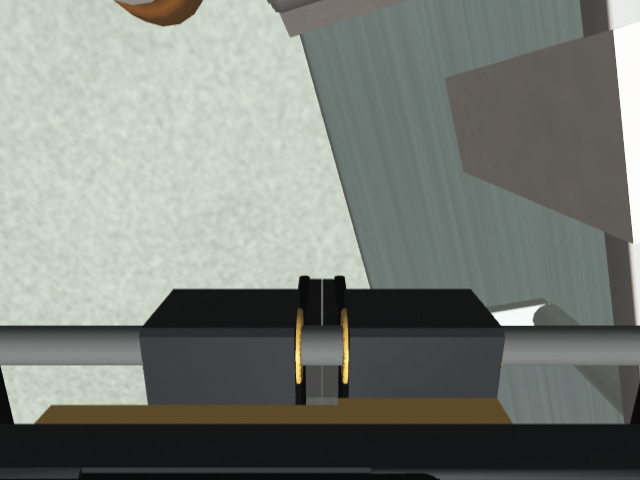

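The wrist camera sees only the plate and the fingers, because the tab is behind them. Now I'll push along the arc, first half.

arm_command([
  [0,-2,0,0,0,0,0],
  [0,-1.6,-0.1,0,0,0,0],
  [0,-1.6,0.1,0,0,0,0],
  [0,-1.6,0.5,0,0,0,0],
])

```text
time: 3.58
position: [0.5299, -0.0373, 0.0823]
tool_rot: [0.0, 0.705, 0.002, 0.71]
ft_force: [0.0, 1.6, -0.1]
grip_width: -0.0001
```

```bash
python3 mv.py .529 -.037 .078 .539 -.05 .078 .5525 -.0606 .078 .568 -.067 .078 .579 -.069 .078; python3 - <<'E'
from h import *
p,d=optics.camera("scene");cv2.imwrite("pics/s2.png",cv2.resize(p[180:330,220:420],None,fx=4,fy=4))
E
```

```text
t 3.575 pos [ 0.5299 -0.0373  0.0823] F [ 0.02  1.56 -0.07] w -0.0001
axes [[0.007, -0.002, 1.0], [0.003, 1.0, 0.002], [-1.0, 0.003, 0.007]] q [-0.28  0.61  1.79  0.01  0.73 -0.29]
1 rotvec tool [ 0.002  0.007 -0.003]
-1 rotvec tool [-3.139  0.004  0.011]
[ 0.529 -0.037  0.078] shift cm [ 0.43  0.03 -0.1 ]
[ 0.539 -0.05   0.078] shift cm [ 0.44 -1.27  0.9 ]
[ 0.5525 -0.0606  0.078 ] shift cm [ 0.44 -2.33  2.25]
[ 0.568 -0.067  0.078] shift cm [ 0.45 -2.98  3.8 ]
[ 0.579 -0.069  0.078] shift cm [ 0.46 -3.18  4.9 ]
```

View pics/s2.png

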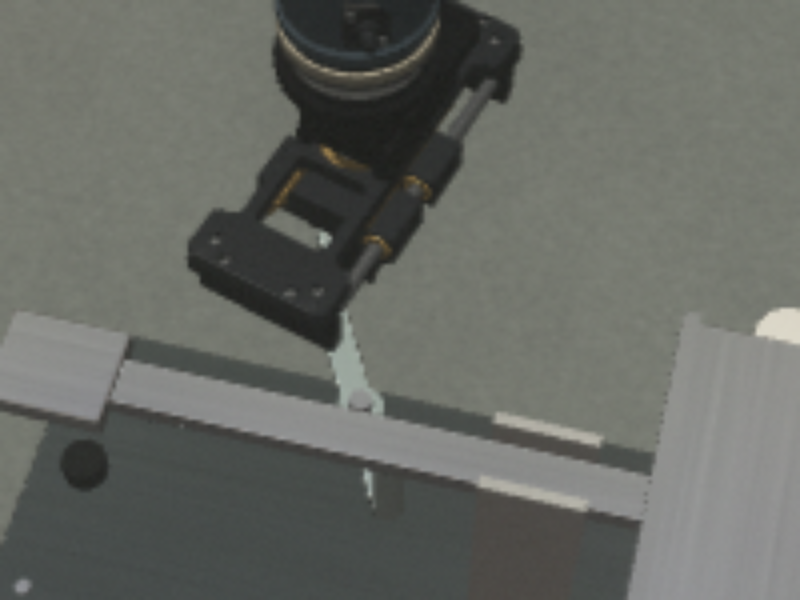

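The stop is turning: the arm leaves the pivot (360,400) towards the upper left, and the post is now at (370,490) in the crop. Continuing the arc.

arm_command([
  [0.4,-1.2,0.9,0,0.007,0,0],
  [0,-1.1,1.3,0,0,0,0],
  [0,-0.7,1.4,0,0,0,0],
  [0,-0.3,1.1,0,0,0,0],
  [0,0,0,0,0,0,0],
])

```text
time: 4.25
position: [0.5824, -0.0764, 0.0775]
tool_rot: [0.0, 0.707, 0.0, 0.707]
ft_force: [0.2, -0.5, 0.1]
grip_width: 0.0003
```

```bash
python3 mv.py .579 -.069 .078 .585 -.069 .078; python3 - <<'E'
from h import *
p,d=optics.camera("scene");cv2.imwrite("pics/s3.png",cv2.resize(p[180:330,220:420],None,fx=4,fy=4))
E
```

```text
t 4.25 pos [ 0.5824 -0.0764  0.0775] F [ 0.2  -0.5   0.05] w 0.0003
axes [[0.001, -0.0, 1.0], [0.001, 1.0, 0.0], [-1.0, 0.001, 0.001]] q [-0.32  0.67  1.65  0.    0.82 -0.32]
1 rotvec tool [ 0.     0.001 -0.001]
-1 rotvec tool [-3.141e+00  1.000e-03  2.000e-03]
[ 0.579 -0.069  0.078] shift cm [-0.05  0.74 -0.34]
[ 0.585 -0.069  0.078] shift cm [-0.05  0.74  0.26]
```

View pics/s3.png

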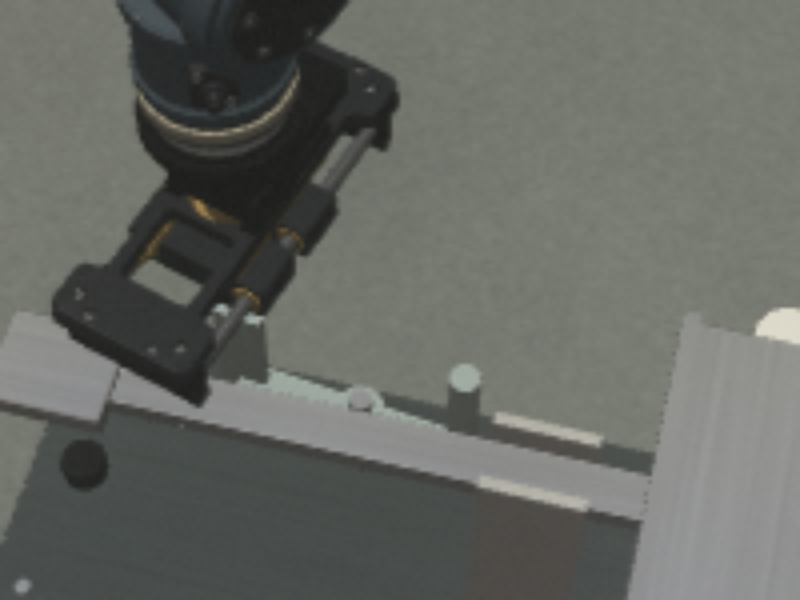

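The post (464,378) now stands well on the robot's side of the bar. I'll compute its angle.

```bash
python3 - <<'E'
from h import *
pv=np.array([.585,-.0043]);p=ray("scene",336,274.5,.111)[:2];d=p-pv
print(p,np.hypot(*d),np.arctan2(d[1],d[0])-np.radians(15.9))
p=ray("scene",310,280,.052)[:2];print("pivot",p)
E
```

```text
[0.57749195 0.04877372] 0.05360215465875518 1.433821077253956
pivot [ 0.58688915 -0.0048096 ]
```

arm_command([
  [0,0,0.4,0,0,0,0],
  [0,0,0,0,0,0,0],
  [0,0,-1.5,0,0,0,0],
  [-1,0,-0.5,0,0,0,0],
  [-4,0,0,0,0,0,0],
  [-4,0,0,0,0,0,0],
  [0,0,0,0,0,0,0],
])

```text
time: 5.18
position: [0.5662, -0.0756, 0.1722]
tool_rot: [-0.001, 0.706, 0.0, 0.708]
ft_force: [-0.2, -0.4, -0.3]
grip_width: 0.0008
```

```bash
python3 mv.py .675 -.119 .18 .675 -.119 .135; python3 - <<'E'
from h import *
p,d=optics.camera("scene");cv2.imwrite("pics/s4.png",cv2.resize(p[180:330,220:420],None,fx=4,fy=4))
E
```

```text
t 5.175 pos [ 0.5662 -0.0756  0.1722] F [-0.25 -0.41 -0.32] w 0.0008
axes [[0.004, -0.002, 1.0], [-0.0, 1.0, 0.002], [-1.0, -0.0, 0.004]] q [-0.33  0.52  1.62  0.    1.   -0.33]
1 rotvec tool [0.002 0.004 0.   ]
-1 rotvec tool [-3.14e+00 -1.00e-03  6.00e-03]
[ 0.675 -0.119  0.18 ] shift cm [-0.74 -4.36 10.87]
[ 0.675 -0.119  0.135] shift cm [ 3.76 -4.36 10.85]
```

arm_command([
  [-0.4,-1.5,3.7,0,0.004,0,0],
  [0,-1.5,3.7,0,0,0,0],
  [0,-1.4,3.4,0,0,0,0],
  [0,0,0,0,0,0,0],
])

```text
time: 5.72
position: [0.672, -0.1185, 0.1692]
tool_rot: [0.001, 0.712, 0.002, 0.703]
ft_force: [-1.0, -0.6, -0.8]
grip_width: 0.0002
```

```bash
python3 mv.py .675 -.119 .135; python3 - <<'E'
from h import *
p,d=optics.camera("scene");cv2.imwrite("pics/s5.png",cv2.resize(p[180:330,220:420],None,fx=4,fy=4))
E
```

```text
t 5.725 pos [ 0.672  -0.1185  0.1692] F [-1.   -0.58 -0.75] w 0.0002
axes [[-0.012, -0.002, 1.0], [0.004, 1.0, 0.002], [-1.0, 0.004, -0.012]] q [-0.34  0.67  1.32 -0.    1.17 -0.34]
1 rotvec tool [ 0.002 -0.012 -0.004]
-1 rotvec tool [-3.139  0.006 -0.02 ]
[ 0.675 -0.119  0.135] shift cm [ 3.42 -0.07  0.35]
```

View pics/s5.png

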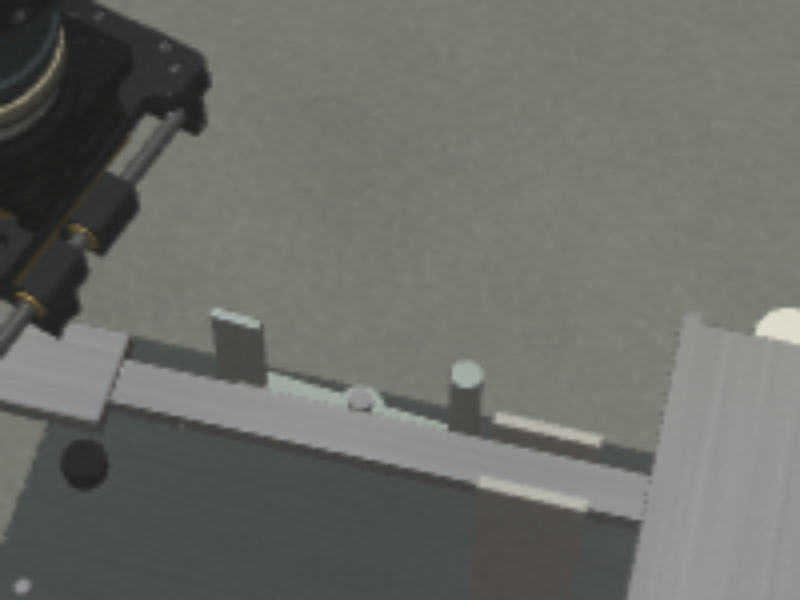

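The stop is fully aside (tab at (238,320), post at (466,374)) and nothing else has moved. Now to press.

arm_command([
  [2,0,0.3,0,-0.012,0,0],
  [1.5,0,0,0,0,0,0],
  [1,0,0,0,0,0,0],
  [1,0,0,0,0,0,0],
  [1,0.1,0,0,0,0,0],
  [1,0.1,0,0,0,0,0],
])

```text
time: 6.52
position: [0.6709, -0.1146, 0.0954]
tool_rot: [-0.0, 0.708, 0.002, 0.707]
ft_force: [-1.9, 0.0, 6.6]
grip_width: 0.0009
```

```bash
python3 mv.py .673 -.112 .05
```

```text
t 6.525 pos [ 0.6709 -0.1146  0.0954] F [-1.85  0.04  6.63] w 0.0009
axes [[-0.001, -0.004, 1.0], [0.003, 1.0, 0.004], [-1.0, 0.003, -0.001]] q [-0.33  0.75  1.38  0.    1.01 -0.34]
1 rotvec tool [ 0.004 -0.001 -0.003]
-1 rotvec tool [-3.138e+00  4.000e-03 -2.000e-03]
[ 0.673 -0.112  0.05 ] shift cm [4.54 0.25 0.21]
```

arm_command([
  [1,0.1,0,0,0,0,0],
  [1,0.1,0,0,0,0,0],
  [1,0,0,0,0,0,0],
  [0.8,0,0,0,0,0,0],
  [0.5,0,0,0,0,0,0],
])

```text
time: 7.15
position: [0.6712, -0.1092, 0.0584]
tool_rot: [0.001, 0.706, 0.003, 0.708]
ft_force: [-0.9, 1.5, 7.0]
grip_width: 0.0006
```

```bash
python3 mv.py .673 -.112 .05
```

```text
t 7.15 pos [ 0.6712 -0.1092  0.0584] F [-0.89  1.47  7.04] w 0.0006
axes [[0.002, -0.004, 1.0], [0.006, 1.0, 0.004], [-1.0, 0.006, 0.002]] q [-0.33  0.8   1.4   0.01  0.94 -0.34]
1 rotvec tool [ 0.004  0.002 -0.006]
-1 rotvec tool [-3.138  0.009  0.004]
[ 0.673 -0.112  0.05 ] shift cm [ 0.84 -0.29  0.18]
```

arm_command([
  [0.6,0,0,0,0,-0.006,0],
  [0.5,0,0,0,0,0,0],
  [0.3,0,0,0,0,0,0],
])

```text
time: 7.52
position: [0.6715, -0.1077, 0.0517]
tool_rot: [-0.002, 0.706, 0.002, 0.709]
ft_force: [-4.1, -1.1, 16.6]
grip_width: 0.0005
```

```bash
python3 mv.py .673 -.112 .05;python3 - <<'E'
from h import *
p,d=optics.camera("scene");cv2.imwrite("pics/s6.png",p)
S=np.load("scene0.npz")
A=cloud("scene",S["d"]);B=cloud("scene",d)
y=np.array([-.274,.962])
for P in(A,B):
    Q=P[295:345,390:440].reshape(-1,3);w=(Q[:,:2]-[.6106,.107])@y
    k=np.polyfit(w,Q[:,2],1);print("lid angle",-np.arctan(k[0]),Q[:,2].max())
E
```

```text
t 7.525 pos [ 0.6715 -0.1077  0.0517] F [-4.13 -1.13 16.56] w 0.0005
axes [[0.004, -0.005, 1.0], [-0.0, 1.0, 0.005], [-1.0, -0.0, 0.004]] q [-0.32  0.8   1.41  0.    0.93 -0.33]
1 rotvec tool [0.005 0.004 0.   ]
-1 rotvec tool [-3.137 -0.     0.007]
[ 0.673 -0.112  0.05 ] shift cm [ 0.17 -0.43  0.15]
lid angle 0.2753644809828572 0.9769287401589938
lid angle 0.7224818574492319 0.9769287401589938
```

View pics/s6.png

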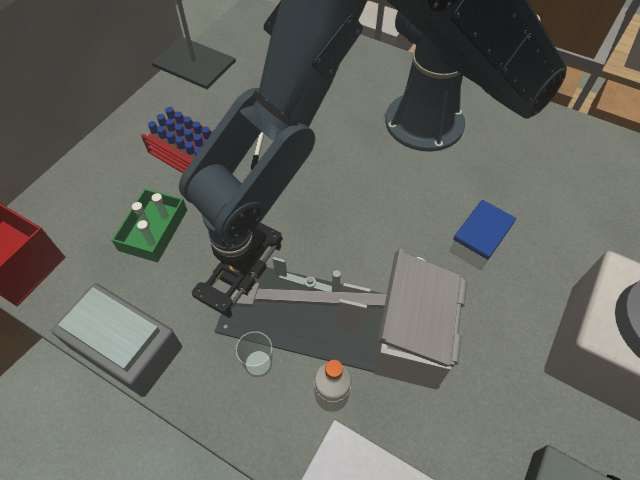

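The lid is up, and the force jump to 16.6 N says the paddle is on its bump stop. The stop is still aside and the bystanders are in place. I'll hold briefly and redo the lid angle with missing depth filtered out.

arm_command([
  [0.1,0,0,0,0,0,0],
  [0.1,0,0,0,0,0,0],
  [0.1,0,0,0,0,0,0],
])

```text
time: 7.95
position: [0.6717, -0.1079, 0.0526]
tool_rot: [-0.003, 0.705, 0.001, 0.71]
ft_force: [-1.3, -0.7, 5.7]
grip_width: 0.0006
```

```bash
python3 - <<'E'
from h import *
S=np.load("scene0.npz");y=np.array([-.274,.962])
for i in range(3):
    d=S["d"] if i==0 else optics.camera("scene")[1]
    P=cloud("scene",d);Q=P[270:340,395:445].reshape(-1,3);w=(Q[:,:2]-[.6106,.107])@y
    m=(Q[:,2]>.14)&(Q[:,2]<.2)&(w>.07)&(w<.17);k=np.polyfit(w[m],Q[m,2],1);print(m.sum(),"lid",-np.arctan(k[0]),np.std(Q[m,2]-np.polyval(k,w[m])))
    o=robot.get_obs();print(o["time"],o["position"].round(4),o["ft_force"].round(1))
p=ray("scene",336.5,273,.111)
print(p)
E
```

```text
3162 lid -0.001330891542261307 0.0012791121035769667
7.95 [ 0.6717 -0.1079  0.0526] [-1.3 -0.7  5.7]
3368 lid 0.311666134815342 0.0013649235507293793
8.0 [ 0.6717 -0.1079  0.0525] [-1.1 -0.1  6.5]
3364 lid 0.3133189671775334 0.0013997306963464487
8.05 [ 0.6717 -0.1079  0.0525] [-1.4 -0.9  6.7]
[0.5741342  0.04800596 0.111     ]
```

arm_command([
  [0.3,0,0,0,0,0,0],
])

```text
time: 8.18
position: [0.6718, -0.1078, 0.0515]
tool_rot: [-0.003, 0.705, 0.001, 0.71]
ft_force: [-5.0, 1.4, 23.2]
grip_width: 0.0002
```

```bash
python3 - <<'E'
from h import *
from rig import workorder
y=np.array([-.274,.962])
for i in range(6):
    d=optics.camera("scene")[1]
    P=cloud("scene",d);Q=P[270:340,395:445].reshape(-1,3);w=(Q[:,:2]-[.6106,.107])@y
    m=(Q[:,2]>.14)&(Q[:,2]<.2)&(w>.07)&(w<.17);k=np.polyfit(w[m],Q[m,2],1)
    o=robot.get_obs();a=-np.arctan(k[0]);print(o["time"],a.round(3),o["position"].round(4),o["ft_force"].round(1))
if a>.29 and o["ft_force"][2]>3: print(workorder.hand_in())
E
```

```text
8.225 0.314 [ 0.6718 -0.1077  0.0517] [-4.1 -0.  16.2]
8.275 0.313 [ 0.6718 -0.1078  0.0518] [-4.1  0.5 13.9]
8.325 0.313 [ 0.6718 -0.1078  0.0518] [-3.6  1.2 15.2]
8.375 0.313 [ 0.6718 -0.1078  0.0518] [-3.7  0.2 14.8]
8.425 0.314 [ 0.6718 -0.1078  0.0518] [-3.4  1.7 14.9]
8.475 0.314 [ 0.6719 -0.1078  0.0518] [-3.8  0.4 14.9]
the job is handed in; nothing more can be done
None
```

I pushed the stop aside by its tab with the shut fingertips, backed off, then pressed the paddle down to its bump stop. I handed the job in at about 8.5 s, still holding it there.

**Last checks:**
- **Lid:** open and steady at 0.313–0.314 rad over the last six readings, about 0.25 s.
- **Push on the paddle:** steady at about 15 N.
- **Stop:** the post's position put it at 1.43 rad before one last small nudge. The final picture shows it still clear of the lever.
- **Lever and bystanders:** in the last full picture the lever was on its fulcrum and nothing else appeared to have moved. I judged both by eye and did not measure them.

**One reading that disagreed:** my first lid-angle calculation gave 0.28 rad for the shut lid and 0.72 rad for the raised one. Pixels with no depth reading had been included. With those removed, the shut lid read 0.00 rad, which agrees with the task description.

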